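# Mount the grinding drum under the dust hood

### The job

Lift the grinder's clear dust hood open until it rests back on its stop, then mount the tall grinding drum, slotted foot down, on the upright spindle and turn it until its foot drops over the spindle's cross pin and it sits fully home. Do it gently, without forcing or dropping it, leave the hood open and the drum released, and leave the other things on the bench where they are.

Things in the scene. Friction and masses are not known exactly. Their poses are not given: they have to be found in the camera images.
- drum: Tall grinding drum, aluminium spool 90 mm high with a rough grey band, 0.6 kg, standing upright. Origin: centre of its underside; z its axis, up. Foot (0 to 16 mm): square block 68 x 68 mm with a cross of two slots 12 mm wide, 16 mm deep, along the drum's x and y axes (four-fold; dark notches on the top flange mark them). Flanges 100 mm across, at 16-22 and 50-56 mm. Bore 21 mm, right through.
- drum_boss (a point): Middle of the drum's round grip boss on top of it, 40 mm diameter, 56 to 90 mm above the underside; this point is on the axis at 73 mm. Axes as the drum's.
- short_drum: Another drum that is not wanted: 55 mm high, flanges 90 mm in diameter, boss of 44 mm diameter, flat foot without slots. Origin: centre of its underside, z up. The two drums stand on either side of the machine and may be either way round.
- machine: The bench grinder: a dark grey square tub, 190 x 190 mm, rim 110 mm above the bench, walls 6 mm, inner floor at 45 mm, fixed to the bench. Origin: centre of its underside; -x is its front (hood handle), +x its hinge side.
- seat (a point): On the spindle's axis mid-tub, on the steel shoulder (64 mm across, 53 mm above the bench) where the drum's foot sits when home; axes as the machine's. A cross pin 8 mm thick, 62 mm long goes through the spindle, its top 11 mm above this point. Its direction differs every time and is not reported; the spindle is stiff to turn. If the slots miss the pin the drum stands 11 mm too high.
- spindle_tip (a point): Tip of the upright steel spindle, 65 mm above the seat; 18 mm diameter, tapered to 8 mm over the last 12 mm. Fixed to the machine, axes as the machine's.
- hood (a joint): Angle of the clear hood about its hinge: 0 shut, grows as it lifts, rests on its stop at 1.8 rad. Past about 1.3 rad it falls back on the stop by itself, below that it falls shut. The shut hood is 46 mm high above the tub's rim, 190 x 190 mm, with a duct stub 22 mm high on top; 0.45 kg.
- hood_handle (a point): Middle of the hood's handle, a round steel bar, 10 mm thick and 120 mm long between its two legs, parallel to the hinge, 45 mm in front of the hood's front face, 144 mm above the bench when shut. Moves with the hood; axes as the hood's (y along the bar).
- hood_hinge (a point): Middle of the hood's hinge line, on the rim at the machine's +x side, 110 mm above the bench; the line runs along this point's y axis. The handle bar goes round it at 237 mm radius.
- jar: Glass jar, 60 mm diameter, 85 mm high; bystander. Origin: centre of underside.
- bowl: White bowl, 120 mm diameter, 50 mm high; bystander. Origin: centre of underside.
- stone: Flat rubbing stone 100 x 45 x 25 mm; bystander. Origin: centre of underside.
- spanner: Steel spanner lying flat; bystander. Origin: under its middle.
- mug: Blue mug, 76 mm diameter, 85 mm high, with a handle; bystander. Origin: centre of underside.
- cone: White ceramic glaze-test cone, 56 mm diameter, 75 mm high; bystander. Origin: centre of underside.

How it is judged:
On the way:
1. the hood rests open on its stop (value of joint hood above 1.7 rad), for 0.2 s.
At the end, for the whole second after the job is handed in: The hood rests open on its stop (over 1.7 rad) and the tall drum sits fully home on the spindle: its underside within 4 mm of the shoulder's height and within 5 mm of the spindle's axis, upright (axis within 0.06 rad of vertical, foot down), released and at rest (value of joint hood above 1.7 rad and horizontal distance between drum and seat below 0.005 m and z of drum in the frame of seat between -0.004 and 0.004 m and angle between drum's own z axis and vertical below 0.06 rad and linear speed of drum below 0.02 m/s); the robot touches nothing.
It fails at once if the drum is forced or dropped hard against the machine with more than 150 N (contact force between drum and machine above 150 N).
It fails at once if the short drum or another bystander is moved by more than 30 mm (distance of any of short_drum, jar, bowl, stone, spanner, mug, cone from where it was at the start of the episode above 0.03 m).
It also fails if it takes over 70 s, if anything falls off the work surface, if the arm or the gripper's body presses on something with over 40 N, if the wrist force passes 120 N, or if a joint passes its speed limit or range.

### The arm

A 7-joint arm with a two-finger parallel gripper is mounted at the origin on the work surface. World frame = base frame: x ahead of the robot, y to its left, z up, the work surface at z = 0. Lengths are in m, angles in rad, forces in N, time in s.
With the tool pointing down it reaches from about 0.35 to 0.9 m from the base axis. Payload 8.1 kg.
Tool frame: the origin (TCP) lies between the finger pads; the fingertips stand ahead of it and the grasp point (between the pads) lies 3 mm ahead of it (env.tips_ahead is the z of the fingertips in the tool frame, in m); z points along the fingers, y is the line along which they close (so a half turn about z gives the same grasp; the last joint's range is limited). The gripper opens to 85 mm and grips with 20 to 120 N. Pads are 22 mm wide; open, the fingers measure 114 mm over their backs; the gripper's body (76 mm by 85 mm) begins 54 mm behind the grasp point. The pads swing forward as they close: fully open they stand 13 mm farther back than shut.
Start: joints at [1.195, 0.434, 0.025, 1.573, -0.012, 1.134, -0.075], TCP at [0.168, -0.602, 0.253] pointing down, gripper open.
Joint ranges: [-2.62, 2.62], [-0.44, 2.09], [-1.27, 1.32], [0.08, 2.57], [-1.32, 4.46], [0.12, 2], [-2.74, 2.74]. Speed limits (rad/s): [2.22, 2.22, 3.01, 3.01, 3.14, 3.14, 3.14].

### API

Orientations are given as a unit quaternion [x, y, z, w].
In Python, from rig import env, capture, get_calibration, recognise, regions_of gives the robot as it stands.
- The arm moves only by the shell command python3 -m inch 'ROWS' [OPENING] [FORCE]. ROWS is JSON, a list of rows, each an object with "slide": the shift along the tool's x, y, z in units of 250 mm (1.0 is 250 mm), a list of three; "rot": the turn, a rotation vector about the tool's x, y, z in units of 2 pi rad (1.0 is 2 pi rad), a list of three. In form: [{"slide": [x, y, z], "rot": [ax, ay, az]}, ...]. A call has 1 to 10 rows; each row is the pose to reach, as a shift and turn from the pose commanded when the call began, along the tool's axes at that moment, turning the shorter way round; what a row does not reach only later rows make up. A row lasts 1/10 s, in which the tool goes at most 50 mm and 8.59 degrees, less where a joint would pass 70% of its speed; a pose out of reach is approached as far as the arm can. A call with a number of a shift or a turn outside -1 to 1 is refused whole. A call with a gripper value outside its range is refused whole. OPENING is the opening, from 0 (shut) to 1 (fully open), set as the call begins (- or left out, the last holds). The fingers move at their own pace and stop on an object; FORCE is the grip in N (left out, the last holds). Time passes only in rows, so rows that repeat a pose let the fingers close. It gives the time, the measured TCP pose, the force, the opening and the grip force at its end, in the units of the state.
- env.get_obs(): the state, without advancing time (a new reading comes with each control period).
- capture(name): name is "side" or "top" or "wrist"; returns the picture (420x560x3 uint8, blue, green, red); there is no depth.
- get_calibration(name): a dict with "vfov" (degrees; the focal length in pixels is half the picture's height over the tangent of half this angle, whatever the lens; pixels are square), "cx", "cy" (the principal point, pixels), "R" (3x3) and "t" (3): a world point X has camera coordinates R X + t; the wrist camera has in their place "tool_from_camera" (4x4, takes a point from camera to tool coordinates, whose origin is the TCP and whose axes are the flange's). Camera axes: x right, y down, z forward; pixel columns grow to the right and rows downward; lengths in m; the calibration is good to about 2 mm. A picture is of the moment at which its call begins: read the wrist's pose just before it. get_calibration takes no time and is no camera call.
- env.close_job(): hands the job in; it is judged then, once.
Trained networks look in the newest picture that a camera, given by its name, has taken for a name from the list of things; names that differ only in an ending like _2 or _b are one class to them, and where a whole thing is asked for, a point or a joint stands for the part that bears it (a point fixed in the world has none). Each returns a list of dicts, best first, with "confidence" (0 to 1); they miss things now and then, are a little off and sometimes report something else, mostly with a low value. They report only what shows in the picture. A call takes as long as a camera call.
- recognise(camera, target): "rect" ([left, top, right, bottom] in pixels, round what is visible of it).
- regions_of(camera, target): "mask" (420x560 bool, what is visible of it) and "rect" ([left, top, right, bottom] in pixels, round what is visible of it).
The state is a dict: "time": time; "joint_positions": joint angles; "qvel": joint speeds; "joint_efforts": joint torques, N m; "eef_pos": TCP position; "ee_rot": TCP orientation; "contact_force": force on the tool from outside, world axes, zero at the start; "wrist_torque": the same for the moment, N m; "width": finger opening in m; "gripper_force": force on a finger pad.
Only numpy, scipy, OpenCV 4.12 (cv2) and the standard library are available. Lean on these libraries where they do the work, as an engineer would, in place of code of your own. Each camera call takes 0.05 s, during which the arm holds its last target. There are 200 camera calls.

## Working session

There is one attempt and no reset: what is moved stays moved. The work goes in short steps, Python scripts to look and compute and a shell command to move; the robot and the scene stay as the last step left them, time stands still between calls to the robot, and variables do not carry over. Pictures are saved under pics/ and viewed, at most 10 in all, crops included, and the job is handed in when it is done.

```bash
ls; mkdir -p pics; cat > h.py <<'E'
import numpy as np, cv2
from rig import env, capture, get_calibration, recognise, regions_of
from scipy.spatial.transform import Rotation as Ro
def K(n):
    c=get_calibration(n); f=210/np.tan(np.radians(c['vfov'])/2); return c,f
def cam(n,o=None):
    c,f=K(n)
    if n=='wrist':
        o=o or env.get_obs(); M=np.array(c['tool_from_camera']); R=Ro.from_quat(o['ee_rot']).as_matrix()
        Rw=R@M[:3,:3]; p=R@M[:3,3]+o['eef_pos']; return c,f,Rw,p
    R=np.array(c['R']); return c,f,R.T,-R.T@np.array(c['t'])
def ray(n,u,v,z,o=None):
    c,f,R,p=cam(n,o); d=R@np.array([(u-c['cx'])/f,(v-c['cy'])/f,1]); return p+d*(z-p[2])/d[2]
def proj(n,X,o=None):
    c,f,R,p=cam(n,o); q=R.T@(np.array(X)-p); return q[0]/q[2]*f+c['cx'],q[1]/q[2]*f+c['cy']
E
python3 - <<'E'
from h import *
o=env.get_obs();print(o,env.tips_ahead)
a=capture('top');b=capture('side')
cv2.imwrite('pics/top.png',a);cv2.imwrite('pics/side.png',b)
for n in('top','side'):
    c,f,R,p=cam(n);print(n,f,c['cx'],c['cy'],p.round(3),R.round(3).tolist(),[k for k in c])
    for t in['drum','short_drum','machine','hood','hood_handle','jar','mug','bowl','cone','stone','spanner']:
        r=recognise(n,t); print(t,[(np.round(x['rect']).tolist(),round(x['confidence'],2)) for x in r[:2]])
print(get_calibration('wrist'))
E
```

```text
pics
{'time': 0.0, 'joint_positions': array([ 1.19538576,  0.43523405,  0.02498174,  1.57411704, -0.01160694,
        1.1339653 , -0.07512344]), 'qvel': array([-1.06781216e-03,  1.00533261e-05, -1.08581692e-03,  1.12593154e-03,
        6.89692346e-04, -6.10698072e-04, -1.68266630e-03]), 'joint_efforts': array([-7.25806894e-04, -6.70469642e+01,  1.02487240e+00, -3.16205764e+01,
        1.55259931e-02,  1.23717485e-02, -3.71683910e-06]), 'eef_pos': array([ 0.16821817, -0.60144822,  0.25251144]), 'ee_rot': array([ 9.90718000e-01,  1.35930942e-01, -1.76785706e-04, -7.69244129e-04]), 'contact_force': array([ 0.94893137,  0.61394523, -0.58032036]), 'wrist_torque': array([-0.04340734, -0.00361933,  0.02059699]), 'gripper_force': 0.0, 'width': 0.08519917542065938} 0.022
top 421.58748806181734 275.9031410076015 203.08214666233124 [ 0.307 -0.049  1.171] [[0.002, -0.975, 0.223], [-1.0, -0.003, -0.002], [0.003, -0.223, -0.975]] ['vfov', 'cx', 'cy', 'R', 't']
drum [([354.0, 225.0, 392.0, 261.0], 0.84), ([166.0, 140.0, 190.0, 172.0], 0.68)]
short_drum [([126.0, 210.0, 159.0, 242.0], 0.74), ([164.0
[... 1133 characters left out ...]
6)]
bowl [([325.0, 270.0, 377.0, 311.0], 0.61)]
cone [([315.0, 338.0, 341.0, 364.0], 0.95), ([193.0, 197.0, 227.0, 212.0], 0.53)]
stone [([192.0, 199.0, 230.0, 211.0], 0.68), ([326.0, 272.0, 374.0, 306.0], 0.46)]
spanner [([190.0, 327.0, 211.0, 390.0], 0.91)]
{'vfov': 71.66643701327052, 'cx': 280.6402156544888, 'cy': 210.80334873049094, 'tool_from_camera': array([[-1.13337156e-04, -9.62428486e-01, -2.71535259e-01,
         6.83314492e-02],
       [ 9.99999521e-01, -3.73148938e-04,  9.05193922e-04,
        -7.86920659e-04],
       [-9.72507509e-04, -2.71535026e-01,  9.62428067e-01,
        -1.21154529e-01],
       [ 0.00000000e+00,  0.00000000e+00,  0.00000000e+00,
         1.00000000e+00]])}
```

```bash
python3 - <<'E'
import cv2
a=cv2.imread('pics/top.png');b=cv2.imread('pics/side.png')
cv2.imwrite('pics/t2.png',cv2.resize(a[120:330,60:460],(800,420),interpolation=cv2.INTER_CUBIC))
cv2.imwrite('pics/s2.png',cv2.resize(b[140:400,160:420],(600,600),interpolation=cv2.INTER_CUBIC))
E
```

```text
(no output)
```

View pics/t2.png

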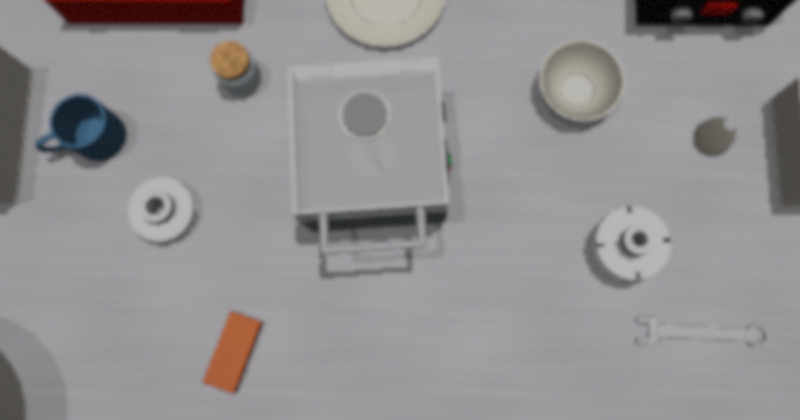

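View pics/s2.png

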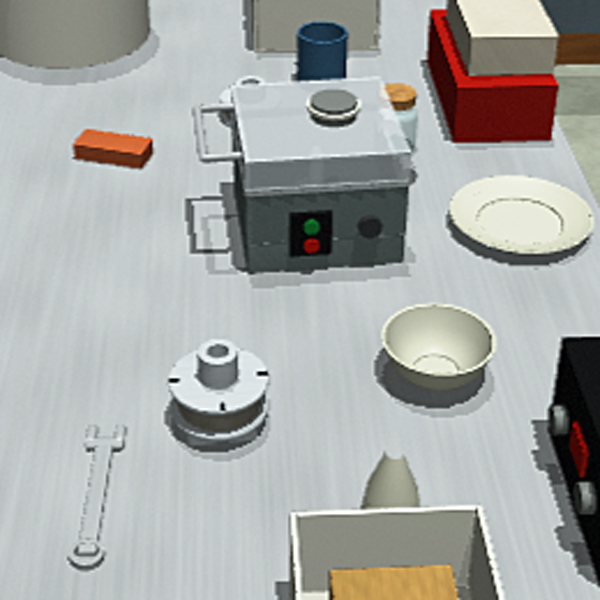

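The top view shows the tall drum (four notches) at full-image (379,239), machine hood at about (245,190), and handle bar from (221,245) to (272,243). The side view confirms the drum right of the machine with the hood shut.

```bash
python3 - <<'E'
from h import *
def P(u,v,z): return ray('top',u/2+60,v/2+120,z).round(4)
def S(u,v,z): return ray('side',u*260/600+160,v*260/600+140,z).round(4)
print('boss',P(639,238,.09),S(217,349,.09))
n=[P(*q,.056) for q in((629,210),(668,240),(638,277),(600,245))];print(n,np.mean(n,0))
n=[S(*q,.056) for q in((174,380),(265,372),(223,406))];print('side notch',n)
print('bar',P(322,251,.144),P(425,246,.144),S(195,107,.144),S(204,158,.144))
print('hood top corners',P(290,68,.156),P(438,62,.156),P(446,206,.156),P(296,214,.156))
print('short boss',P(155,206,.055))
for t in['jar','bowl','cone']: pass
print('bowl',P(582,80,.05),'cone',P(714,134,.03),'jar',P(231,60,.085),'mug',P(85,115,.085),'stone',P(233,350,.025),'span',P(700,332,.0))
E
```

```text
boss [ 0.4598 -0.3187  0.09  ] [ 0.4624 -0.3166  0.09  ]
[array([ 0.5024, -0.3158,  0.056 ]), array([ 0.462 , -0.3657,  0.056 ]), array([ 0.4129, -0.3232,  0.056 ]), array([ 0.4551, -0.2749,  0.056 ])] [ 0.4581 -0.3199  0.056 ]
side notch [array([ 0.419 , -0.3209,  0.056 ]), array([ 0.5094, -0.3132,  0.056 ]), array([ 0.4671, -0.3613,  0.056 ])]
bar [0.4352 0.0829 0.144 ] [ 0.4417 -0.0428  0.144 ] [0.438  0.0853 0.144 ] [ 0.4498 -0.0389  0.144 ]
hood top corners [0.6664 0.1292 0.156 ] [ 0.675  -0.0585  0.156 ] [ 0.4892 -0.0684  0.156 ] [0.4789 0.1145 0.156 ]
short boss [0.5064 0.3203 0.055 ]
bowl [ 0.6875 -0.2608  0.05  ] cone [ 0.6153 -0.4467  0.03  ] jar [0.7027 0.2223 0.085 ] mug [0.6244 0.4133 0.085 ] stone [0.3181 0.2122 0.025 ] span [ 0.3436 -0.4177  0.    ]
```

```bash
cat >> h.py <<'E'
def goal(wps, tilt=None):
    """wps: list of (x,y,z,tool-y angle[, open]) tool down -> print slide/rot from current pose"""
    o=env.get_obs(); R0=Ro.from_quat(o['ee_rot'])
    for x,y,z,a in wps:
        Ry=np.array([np.cos(a),np.sin(a),0]); Rz=np.array([0,0,-1.]); Rx=np.cross(Ry,Rz)
        R=Ro.from_matrix(np.array([Rx,Ry,Rz]).T)
        s=R0.inv().apply(np.array([x,y,z])-o['eef_pos'])/.25
        r=(R0.inv()*R).as_rotvec()/(2*np.pi)
        print('slide',s.round(4).tolist(),'rot',r.round(4).tolist())
def st():
    o=env.get_obs(); R=Ro.from_quat(o['ee_rot']).as_matrix()
    print('t',round(o['time'],2),'p',np.round(o['eef_pos'],4),'ya',round(np.arctan2(R[1,1],R[0,1]),4),'zt',R[:,2].round(3),'F',np.round(o['contact_force'],1),'w',round(o['width'],4),'gf',round(o['gripper_force'],1),'q',np.round(o['joint_positions'],2))
E
python3 -c "
from h import *
goal([(.30,-.4,.26,-.8),(.44,.021,.25,.057)])"
```

```text
slide [0.7247, -0.636, -0.0267] rot [0.0, 0.0, -0.0793]
slide [1.7176, -2.1069, 0.0132] rot [0.0, 0.0, -0.2157]
```

```bash
python3 -m inch '[{"slide":[0.72,-0.64,-0.03],"rot":[0,0,-0.08]},{"slide":[0.72,-0.64,-0.03],"rot":[0,0,-0.08]},{"slide":[0.72,-0.64,-0.03],"rot":[0,0,-0.08]},{"slide":[0.72,-0.64,-0.03],"rot":[0,0,-0.08]},{"slide":[0.72,-0.64,-0.03],"rot":[0,0,-0.08]},{"slide":[0.72,-0.64,-0.03],"rot":[0,0,-0.08]}]' 0.47 30
python3 -c "
from h import *
st();goal([(.36,-.18,.25,-.4),(.44,.021,.25,.057)])"
```

```text
time: 1.8
eef_pos: [0.3025, -0.3944, 0.2615]
ee_rot: [0.924, 0.382, 0.001, -0.0]
contact_force: [1.1, -0.4, -0.5]
width: 0.04
gripper_force: 0.0
t 1.8 p [ 0.3025 -0.3944  0.2615] ya -0.787 zt [ 0.002  0.001 -1.   ] F [ 1.1 -0.4 -0.5] w 0.04 gf 0.0 q [ 0.96  0.23 -0.19  1.85  0.05  1.06 -0.03]
slide [0.7681, -0.4449, 0.0474] rot [0.0002, -0.0003, -0.0616]
slide [1.5623, -0.7884, 0.0489] rot [0.0003, -0.0003, -0.1343]
```

```bash
python3 -m inch '[{"slide":[0.78,-0.4,0.05],"rot":[0,0,-0.07]},{"slide":[0.78,-0.4,0.05],"rot":[0,0,-0.07]},{"slide":[0.78,-0.4,0.05],"rot":[0,0,-0.07]},{"slide":[0.78,-0.4,0.05],"rot":[0,0,-0.07]},{"slide":[0.78,-0.4,0.05],"rot":[0,0,-0.07]}]'
python3 -c "
from h import *
goal([(.44,.021,.25,.057)])"
```

```text
time: 2.3
eef_pos: [0.3689, -0.1874, 0.2485]
ee_rot: [0.82, 0.573, 0.0, 0.0]
contact_force: [0.6, -0.4, -0.7]
width: 0.0402
gripper_force: 0.0
slide [0.8807, -0.0194, -0.0053] rot [0.0001, -0.0001, -0.0649]
```

```bash
python3 -m inch '[{"slide":[0.88,-0.02,-0.005],"rot":[0,0,-0.065]},{"slide":[0.88,-0.02,-0.005],"rot":[0,0,-0.065]},{"slide":[0.88,-0.02,-0.005],"rot":[0,0,-0.065]},{"slide":[0.88,-0.02,-0.005],"rot":[0,0,-0.065]},{"slide":[0.88,-0.02,-0.005],"rot":[0,0,-0.065]},{"slide":[0.88,-0.02,-0.005],"rot":[0,0,-0.065]}]'
python3 - <<'E'
from h import *
st();o=env.get_obs();a=capture('wrist')
X=(.4402,.021,.144)
d=np.array([-.057,.9984,0])*.06
for q in(np.array(X)+d,X,np.array(X)-d):
    u=proj('wrist',q,o);print(u);cv2.circle(a,(int(u[0]),int(u[1])),3,(0,0,255),1)
cv2.imwrite('pics/w1.png',a)
E
```

```text
time: 2.9
eef_pos: [0.4408, 0.0197, 0.2499]
ee_rot: [0.686, 0.727, 0.001, -0.0]
contact_force: [0.5, -1.5, 0.1]
width: 0.0404
gripper_force: 0.0
t 2.9 p [0.4408 0.0197 0.2499] ya 0.0579 zt [ 0.001  0.002 -1.   ] F [ 0.5 -1.5  0.1] w 0.0404 gf 0.0 q [ 0.39  0.2  -0.63  1.96  0.14  1.02 -0.25]
(np.float64(280.5896802238933), np.float64(139.83706386562196))
(np.float64(280.53808498409524), np.float64(215.5544163740726))
(np.float64(280.4931108650946), np.float64(281.55510239584))
```

View pics/w1.png

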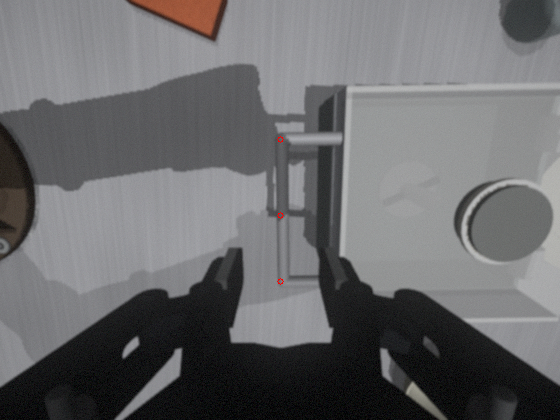

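The wrist view shows the bar at u≈283, v 139–281 within 3 px of prediction; the pin shows through the hood at about (412,187). Descending on it and closing.

```bash
python3 -m inch '[{"slide":[0,0.007,0.2]},{"slide":[0,0.007,0.35]},{"slide":[0,0.007,0.42]},{"slide":[0,0.007,0.42]},{"slide":[0,0.007,0.42]}]' 0.47 30 2>&1 | tail -8
python3 -m inch '[{"slide":[0,0,0],"rot":[0,0,0]},{"slide":[0,0,0],"rot":[0,0,0]},{"slide":[0,0,0],"rot":[0,0,0]},{"slide":[0,0,0],"rot":[0,0,0]},{"slide":[0,0,0],"rot":[0,0,0]}]' 0 30; python3 -c "
from h import *
st()"
```

```text
$[0]: bad value
time: 3.45
eef_pos: [0.4398, 0.0161, 0.2496]
ee_rot: [0.689, 0.725, -0.0, 0.0]
contact_force: [-0.2, 1.1, 0.1]
width: -0.0002
gripper_force: 0.0
t 3.45 p [0.4398 0.0161 0.2496] ya 0.052 zt [ 0. -0. -1.] F [-0.2  1.1  0.1] w -0.0002 gf 0.0 q [ 0.39  0.2  -0.63  1.96  0.14  1.02 -0.25]
```

"rot" is required, so that descent was refused and the gripper shut in free air. Reopening, then descending.

```bash
python3 -m inch '[{"slide":[0,0.007,0.05],"rot":[0,0,0]},{"slide":[0,0.007,0.05],"rot":[0,0,0]},{"slide":[0,0.007,0.05],"rot":[0,0,0]},{"slide":[0,0.007,0.2],"rot":[0,0,0]},{"slide":[0,0.007,0.35],"rot":[0,0,0]},{"slide":[0,0.007,0.42],"rot":[0,0,0]},{"slide":[0,0.007,0.42],"rot":[0,0,0]}]' 0.47 30 && python3 -m inch '[{"slide":[0,0,0],"rot":[0,0,0]},{"slide":[0,0,0],"rot":[0,0,0]},{"slide":[0,0,0],"rot":[0,0,0]},{"slide":[0,0,0],"rot":[0,0,0]},{"slide":[0,0,0],"rot":[0,0,0]}]' 0 30; python3 -c "
from h import *
st()"
```

```text
time: 4.15
eef_pos: [0.44, 0.0165, 0.1426]
ee_rot: [0.688, 0.726, -0.002, -0.002]
contact_force: [-0.4, -0.1, 0.8]
width: 0.0401
gripper_force: 0.0
time: 4.65
eef_pos: [0.4428, 0.0169, 0.1457]
ee_rot: [0.688, 0.726, 0.001, 0.001]
contact_force: [0.5, -0.2, 7.8]
width: 0.009
gripper_force: 29.9
t 4.65 p [0.4428 0.0169 0.1457] ya 0.0529 zt [ 0.003  0.    -1.   ] F [ 0.5 -0.2  7.8] w 0.009 gf 29.9 q [ 0.32  0.34 -0.59  2.1   0.27  0.77 -0.38]
```

```bash
python3 -m inch '[{"slide":[0,0.018,-0.093],"rot":[0,0,0]},{"slide":[0,0.046,-0.184],"rot":[0,0,0]},{"slide":[0,0.082,-0.271],"rot":[0,0,0]},{"slide":[0,0.127,-0.355],"rot":[0,0,0]},{"slide":[0,0.18,-0.433],"rot":[0,0,0]},{"slide":[0,0.241,-0.506],"rot":[0,0,0]},{"slide":[0,0.308,-0.573],"rot":[0,0,0]},{"slide":[0,0.382,-0.632],"rot":[0,0,0]},{"slide":[0,0.461,-0.683],"rot":[0,0,0]},{"slide":[0,0.546,-0.727],"rot":[0,0,0]}]'; python3 -c "
from h import *
st();o=env.get_obs();h=np.array([.6775,.030]);d=np.linalg.norm(h-o['eef_pos'][:2]);print(np.arctan2(o['eef_pos'][2]-.11,d)-.144,np.hypot(d,o['eef_pos'][2]-.11))"
```

```text
time: 5.65
eef_pos: [0.5771, 0.0262, 0.3283]
ee_rot: [0.687, 0.726, 0.0, -0.001]
contact_force: [-3.9, 6.7, 4.1]
width: 0.0092
gripper_force: 30.6
t 5.65 p [0.5771 0.0262 0.3283] ya 0.0553 zt [-0.001  0.002 -1.   ] F [-3.9  6.7  4.1] w 0.0092 gf 30.6 q [ 0.29  0.37 -0.6   1.54  0.21  1.3  -0.28]
0.9955597214960149 0.24030897404529503
```

```bash
python3 -m inch '[{"slide":[0,0.088,-0.035],"rot":[0,0,0]},{"slide":[0,0.179,-0.061],"rot":[0,0,0]},{"slide":[0,0.273,-0.077],"rot":[0,0,0]},{"slide":[0,0.367,-0.085],"rot":[0,0,0]},{"slide":[0,0.462,-0.083],"rot":[0,0,0]},{"slide":[0,0.556,-0.071],"rot":[0,0,0]},{"slide":[0,0.648,-0.05],"rot":[0,0,0]},{"slide":[0,0.69,-0.036],"rot":[0,0,0]},{"slide":[0,0.69,-0.036],"rot":[0,0,0]}]'; python3 -c "
from h import *
st()"
```

```text
time: 6.55
eef_pos: [0.7518, 0.0376, 0.3363]
ee_rot: [0.687, 0.727, 0.004, -0.001]
contact_force: [2.4, 9.3, 4.7]
width: 0.0085
gripper_force: 32.1
t 6.55 p [0.7518 0.0376 0.3363] ya 0.0568 zt [ 0.003  0.006 -1.   ] F [2.4 9.3 4.7] w 0.0085 gf 32.1 q [ 0.13  0.67 -0.53  1.02  0.32  1.51 -0.26]
```

```bash
python3 -m inch '[{"slide":[0,0,0],"rot":[0,0,0]},{"slide":[0,0,0],"rot":[0,0,0]},{"slide":[0,0,0],"rot":[0,0,0]},{"slide":[0,0,-0.1],"rot":[0,0,0]},{"slide":[0,0,-0.2],"rot":[0,0,0]},{"slide":[0,-0.2,-0.25],"rot":[0,0,0]},{"slide":[0,-0.4,-0.25],"rot":[0,0,0]},{"slide":[0,-0.6,-0.25],"rot":[0,0,0]},{"slide":[0,-0.8,-0.25],"rot":[0,0,0]},{"slide":[0,-0.8,-0.25],"rot":[0,0,0]}]' 0.6
python3 - <<'E'
from h import *
st();o=env.get_obs();a=capture('wrist');cv2.imwrite('pics/w2.png',a)
b=capture('side');cv2.imwrite('pics/s3.png',cv2.hconcat([cv2.resize(b[100:360,180:420],(388,420)),a[:, 60:460]]))
s=(.580,.029)
print(proj('wrist',(*s,.118),o),proj('wrist',(*s,.064),o))
E
```

```text
time: 7.55
eef_pos: [0.5438, 0.0219, 0.3979]
ee_rot: [0.688, 0.726, -0.003, 0.0]
contact_force: [-0.9, 0.3, 0.3]
width: 0.0511
gripper_force: 0.0
t 7.55 p [0.5438 0.0219 0.3979] ya 0.0533 zt [-0.003 -0.004 -1.   ] F [-0.9  0.3  0.3] w 0.0511 gf 0.0 q [ 0.32  0.28 -0.61  1.49  0.17  1.43 -0.24]
(np.float64(308.13774292575823), np.float64(175.94738981898806)) (np.float64(305.12082827793904), np.float64(170.39893588763394))
```

View pics/s3.png

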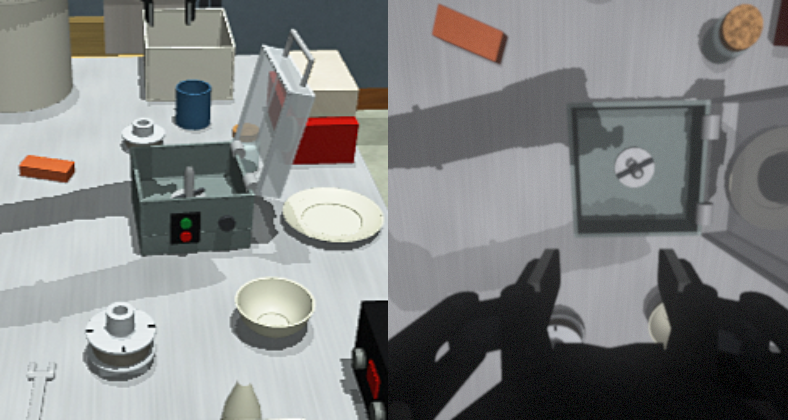

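The hood is open on its stop in the side view; in the wrist picture the spindle with its dark pin shows near full-image (306,167). Zooming in.

```bash
python3 - <<'E'
import cv2
a=cv2.imread('pics/w2.png')
cv2.imwrite('pics/w2z.png',cv2.resize(a[138:198,276:336],(600,600),interpolation=cv2.INTER_CUBIC))
E
```

```text
(no output)
```

View pics/w2z.png

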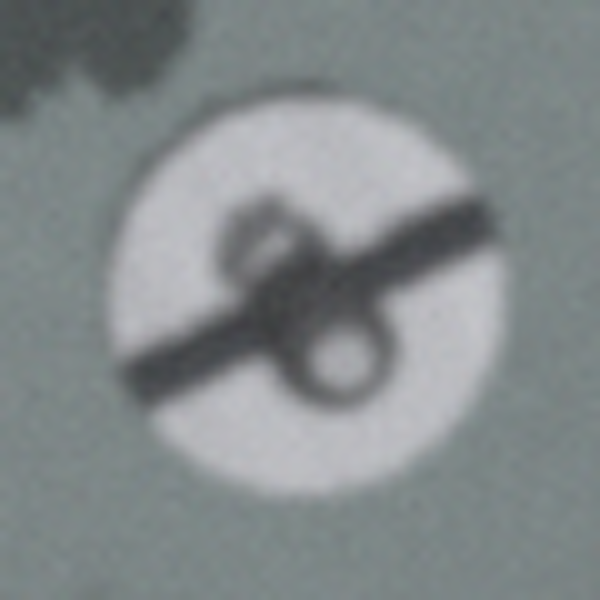

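```bash
python3 - <<'E'
from h import *
o=env.get_obs()
q=[np.r_[o['eef_pos']]]
def z(x,y,h): return ray('wrist',276+x/10-.45,138+y/10-.45,h,o)
print('tip',z(345,353,.118).round(4),'disc',z(309,295,.053).round(4))
a,b=z(140,385,.062),z(490,215,.062);d=b-a
print('pin',a.round(4),b.round(4),np.linalg.norm(d),'ang',np.arctan2(d[1],d[0]),'mid',(a+b)/2)
print(proj('wrist',(.4598,-.319,.09),o))
goal([(.50,-.18,.3,-.5),(.46,-.319,.25,-.6)])
E
```

```text
tip [0.589  0.0332 0.118 ] disc [0.5896 0.0329 0.053 ]
pin [0.5631 0.0185 0.062 ] [0.616  0.0478 0.062 ] 0.06046940395280112 ang 0.5071467723038602 mid [0.58956042 0.03313755 0.062     ]
(np.float64(221.6244905836243), np.float64(361.5419103996328))
slide [-0.7936, -0.238, 0.396] rot [0.0002, 0.0003, 0.0878]
slide [-1.3403, -0.4266, 0.5969] rot [0.0002, 0.0003, 0.1037]
```

```bash
python3 -m inch '[{"slide":[-0.2,-0.06,0.1],"rot":[0,0,0.02]},{"slide":[-0.4,-0.12,0.2],"rot":[0,0,0.04]},{"slide":[-0.6,-0.18,0.3],"rot":[0,0,0.06]},{"slide":[-0.8,-0.24,0.4],"rot":[0,0,0.072]},{"slide":[-0.9,-0.27,0.4],"rot":[0,0,0.072]},{"slide":[-0.9,-0.27,0.4],"rot":[0,0,0.072]},{"slide":[-0.9,-0.27,0.4],"rot":[0,0,0.072]}]' 0.72
python3 -c "
from h import *
goal([(.46,-.319,.25,-.4)])"
```

```text
time: 8.35
eef_pos: [0.495, -0.2083, 0.297]
ee_rot: [0.835, 0.551, -0.0, -0.0]
contact_force: [-0.1, 0.7, -0.1]
width: 0.0616
gripper_force: 0.0
slide [-0.4623, 0.0454, 0.1882] rot [-0.0002, 0.0, -0.0006]
```

```bash
python3 -m inch '[{"slide":[-0.2,0.02,0.08],"rot":[0,0,0]},{"slide":[-0.36,0.04,0.19],"rot":[0,0,0]},{"slide":[-0.46,0.045,0.19],"rot":[0,0,0]},{"slide":[-0.46,0.045,0.19],"rot":[0,0,0]},{"slide":[-0.46,0.045,0.19],"rot":[0,0,0]}]'
python3 - <<'E'
from h import *
st();o=env.get_obs();a=capture('wrist');st()
print(proj('wrist',(.46,-.319,.09),o))
cv2.imwrite('pics/w3.png',a);cv2.imwrite('pics/w3z.png',cv2.resize(a[90:330,160:400],(600,600),interpolation=cv2.INTER_CUBIC))
E
```

```text
time: 8.85
eef_pos: [0.4621, -0.3152, 0.2507]
ee_rot: [0.833, 0.553, 0.001, 0.0]
contact_force: [0.6, 1.0, 1.0]
width: 0.0616
gripper_force: 0.0
t 8.85 p [ 0.4621 -0.3152  0.2507] ya -0.3986 zt [ 0.001  0.001 -1.   ] F [0.6 1.  1. ] w 0.0616 gf 0.0 q [ 0.78  0.36 -0.38  1.72  0.15  1.09 -0.03]
t 8.9 p [ 0.4624 -0.3144  0.2509] ya -0.3971 zt [ 0.002  0.001 -1.   ] F [0.6 0.1 0.8] w 0.0617 gf 0.0 q [ 0.78  0.36 -0.38  1.72  0.15  1.09 -0.03]
(np.float64(280.7666209730457), np.float64(204.93223727853962))
```

View pics/w3z.png

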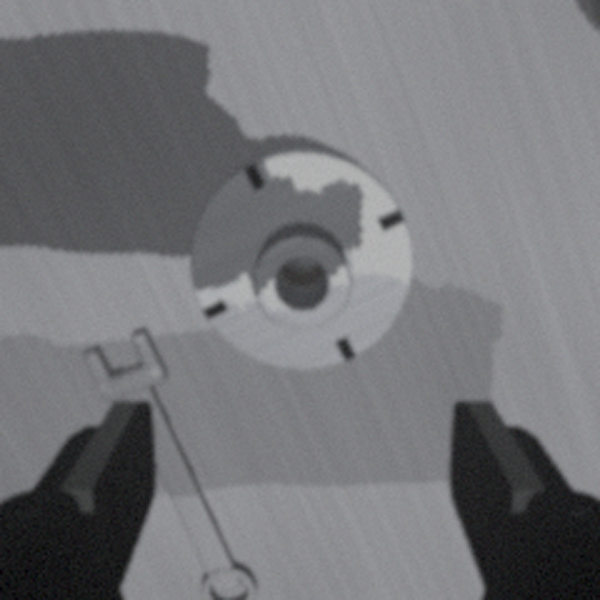

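The drum's bore is at full-image (280.5,203), 2 px from prediction; notches are clear at zoom (256,177), (391,220), (346,349), (215,309).

```bash
python3 - <<'E'
from h import *
o=env.get_obs()
P=lambda x,y,h: ray('wrist',160+x/2.5-.3,90+y/2.5-.3,h,o)
b=P(302,283,.09);print('boss',b)
n=[P(*q,.056) for q in((256,177),(391,220),(346,349),(215,309))];print(np.mean(n,0),[np.linalg.norm(n[0]-n[2]),np.linalg.norm(n[1]-n[3])])
for d in(n[0]-n[2],n[1]-n[3]): print(np.arctan2(d[1],d[0])%(np.pi/2))
c=(b+np.mean(n,0))/2
goal([(c[0],c[1],.083,-.4)])
E
```

```text
boss [ 0.46095334 -0.31627971  0.09      ]
[ 0.46077848 -0.31682157  0.056     ] [np.float64(0.08802867097431596), np.float64(0.0882231947869155)]
0.07508563841781513
0.08023724178742968
slide [-0.011, -0.0033, 0.6716] rot [0.0002, -0.0002, 0.0005]
```

```bash
python3 -m inch '[{"slide":[-0.011,-0.003,0.2],"rot":[0,0,0]},{"slide":[-0.011,-0.003,0.38],"rot":[0,0,0]},{"slide":[-0.011,-0.003,0.53],"rot":[0,0,0]},{"slide":[-0.011,-0.003,0.63],"rot":[0,0,0]},{"slide":[-0.011,-0.003,0.67],"rot":[0,0,0]},{"slide":[-0.011,-0.003,0.67],"rot":[0,0,0]}]' && python3 -m inch '[{"slide":[0,0,0],"rot":[0,0,0]},{"slide":[0,0,0],"rot":[0,0,0]},{"slide":[0,0,0],"rot":[0,0,0]},{"slide":[0,0,0],"rot":[0,0,0]},{"slide":[0,0,0],"rot":[0,0,0]}]' 0 60; python3 -c "
from h import *
st()"
```

```text
time: 9.5
eef_pos: [0.4595, -0.3168, 0.0824]
ee_rot: [0.833, 0.554, 0.0, -0.001]
contact_force: [0.4, -0.4, -0.9]
width: 0.0617
gripper_force: 0.0
time: 10.0
eef_pos: [0.4605, -0.3186, 0.0849]
ee_rot: [0.833, 0.553, 0.001, 0.002]
contact_force: [1.3, 1.2, 6.6]
width: 0.0384
gripper_force: 60.3
t 10.0 p [ 0.4605 -0.3186  0.0849] ya -0.3991 zt [ 0.004 -0.002 -1.   ] F [1.3 1.2 6.6] w 0.0384 gf 60.3 q [ 0.74  0.55 -0.33  1.89  0.25  0.74 -0.12]
```

```bash
python3 -m inch '[{"slide":[0,0,-0.1],"rot":[0,0,0]},{"slide":[0,0,-0.2],"rot":[0,0,0]},{"slide":[0,0,-0.3],"rot":[0,0,0]},{"slide":[0,0,-0.4],"rot":[0,0,0]},{"slide":[0,0,-0.5],"rot":[0,0,0]},{"slide":[0,0,-0.6],"rot":[0,0,0]},{"slide":[0,0,-0.7],"rot":[0,0,0]},{"slide":[0,0,-0.75],"rot":[0,0,0]},{"slide":[0,0,-0.75],"rot":[0,0,0]}]'; python3 -c "
from h import *
st();goal([(.587,-.1,.27,.03)])"
```

```text
time: 10.9
eef_pos: [0.4592, -0.3187, 0.272]
ee_rot: [0.833, 0.553, 0.001, 0.001]
contact_force: [0.2, 0.3, -6.9]
width: 0.0382
gripper_force: 63.0
t 10.9 p [ 0.4592 -0.3187  0.272 ] ya -0.3998 zt [ 0.003 -0.002 -1.   ] F [ 0.2  0.3 -6.9] w 0.0382 gf 63.0 q [ 0.8   0.34 -0.38  1.69  0.14  1.13 -0.02]
slide [1.0048, 0.1301, 0.0075] rot [0.0005, 0.0002, -0.0684]
```

```bash
python3 -m inch '[{"slide":[0.15,0.02,0],"rot":[0,0,-0.01]},{"slide":[0.3,0.04,0],"rot":[0,0,-0.02]},{"slide":[0.45,0.06,0],"rot":[0,0,-0.03]},{"slide":[0.6,0.08,0],"rot":[0,0,-0.04]},{"slide":[0.75,0.1,0],"rot":[0,0,-0.05]},{"slide":[0.9,0.12,0],"rot":[0,0,-0.06]},{"slide":[1,0.13,0],"rot":[0,0,-0.068]},{"slide":[1,0.13,0],"rot":[0,0,-0.068]},{"slide":[1,0.13,0],"rot":[0,0,-0.068]},{"slide":[1,0.13,0],"rot":[0,0,-0.068]}]'; python3 - <<'E'
from h import *
st();o=env.get_obs();a=capture('wrist');st()
u,v=[int(round(t)) for t in proj('wrist',(.588,.033,.08),o)];print(proj('wrist',(.588,.033,.118),o),u,v)
cv2.imwrite('pics/w4.png',a);x0=max(u-75,0);y0=max(v-75,0);print(x0,y0)
cv2.imwrite('pics/w4z.png',cv2.resize(a[y0:y0+150,x0:x0+150],(600,600),interpolation=cv2.INTER_CUBIC))
E
```

```text
time: 11.9
eef_pos: [0.585, -0.1021, 0.2691]
ee_rot: [0.698, 0.716, -0.001, -0.001]
contact_force: [0.7, 0.5, -6.7]
width: 0.0383
gripper_force: 62.9
t 11.9 p [ 0.585  -0.1021  0.2691] ya 0.0258 zt [-0.002 -0.001 -1.   ] F [ 0.7  0.5 -6.7] w 0.0383 gf 62.9 q [ 0.45  0.43 -0.53  1.59  0.23  1.18 -0.1 ]
t 11.95 p [ 0.5851 -0.1023  0.2694] ya 0.0254 zt [-0.002 -0.001 -1.   ] F [ 0.7 -0.  -5.7] w 0.0382 gf 62.9 q [ 0.45  0.43 -0.53  1.59  0.23  1.18 -0.1 ]
(np.float64(289.44058044382945), np.float64(47.13966881940101)) 288 58
213 0
```

View pics/w4z.png

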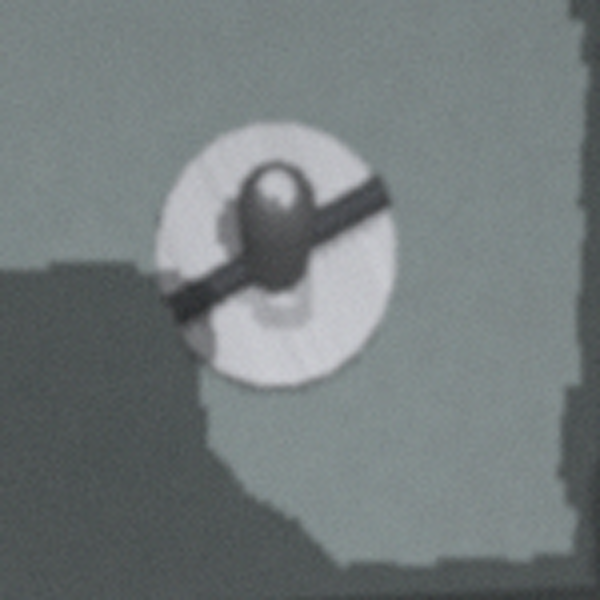

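The spindle tip shows at full-image (282,45.6), the shoulder centre at about (281.6,63).

```bash
python3 - <<'E'
from h import *
o=env.get_obs()
P=lambda x,y,h: ray('wrist',213+x/4-.4,y/4-.4,h,o)
t=P(278,182,.118);d=P(276,254,.053);print('tip',t,'disc',d,P(156,254,.053),P(396,254,.053))
a,b=P(175,308,.06),P(384,191,.06);e=b-a;print('pin',np.linalg.norm(e),np.arctan2(e[1],e[0]),(a+b)/2)
R=Ro.from_quat(o['ee_rot']);print('ya',np.arctan2(*R.as_matrix()[1::-1,1]))
c=(t+d)/2
goal([(c[0],c[1],.27,.03),(c[0],c[1],.225,.03)])
E
```

```text
tip [0.58200786 0.03427621 0.118     ] disc [0.58171526 0.03328886 0.053     ] [0.55008829 0.03249896 0.053     ] [0.61333261 0.03407852 0.053     ]
pin 0.06041611565456254 0.4955111934770638 [0.58228034 0.03281353 0.06      ]
ya 0.025403212532006742
slide [0.5444, 0.0009, -0.0028] rot [-0.0003, 0.0001, -0.0007]
slide [0.5446, 0.0012, 0.1772] rot [-0.0003, 0.0001, -0.0007]
```

```bash
python3 -m inch '[{"slide":[0.15,0.001,0],"rot":[0,0,0]},{"slide":[0.3,0.001,0],"rot":[0,0,0]},{"slide":[0.45,0.001,0],"rot":[0,0,0]},{"slide":[0.544,0.001,0],"rot":[0,0,0]},{"slide":[0.544,0.001,0.1],"rot":[0,0,0]},{"slide":[0.544,0.001,0.18],"rot":[0,0,0]},{"slide":[0.544,0.001,0.24],"rot":[0,0,0]},{"slide":[0.544,0.001,0.24],"rot":[0,0,0]},{"slide":[0.544,0.001,0.24],"rot":[0,0,0]}]'; python3 - <<'E'
from h import *
st();goal([(.5819,.0336,.207,.026),(.5819,.0336,.18,.026)])
E
```

```text
time: 12.85
eef_pos: [0.5824, 0.0343, 0.2106]
ee_rot: [0.698, 0.716, -0.0, 0.0]
contact_force: [0.3, -0.3, -6.5]
width: 0.0384
gripper_force: 62.9
t 12.85 p [0.5824 0.0343 0.2106] ya 0.0262 zt [-0. -0. -1.] F [ 0.3 -0.3 -6.5] w 0.0384 gf 62.9 q [ 0.24  0.47 -0.55  1.7   0.27  1.05 -0.37]
slide [-0.0029, -0.0022, 0.0142] rot [-0.0, 0.0, 0.0]
slide [-0.0028, -0.0022, 0.1222] rot [-0.0, 0.0, 0.0]
```

Within a millimetre; lower slowly onto the taper.

```bash
python3 -m inch '[{"slide":[-0.001,-0.001,0.03],"rot":[0,0,0]},{"slide":[-0.001,-0.001,0.05],"rot":[0,0,0]},{"slide":[-0.001,-0.001,0.07],"rot":[0,0,0]},{"slide":[-0.001,-0.001,0.09],"rot":[0,0,0]},{"slide":[-0.001,-0.001,0.11],"rot":[0,0,0]},{"slide":[-0.001,-0.001,0.13],"rot":[0,0,0]},{"slide":[-0.001,-0.001,0.13],"rot":[0,0,0]}]'; python3 -c "
from h import *
st()"
```

```text
time: 13.55
eef_pos: [0.5819, 0.0345, 0.177]
ee_rot: [0.697, 0.717, -0.001, -0.0]
contact_force: [-0.4, -1.4, -7.0]
width: 0.0384
gripper_force: 62.9
t 13.55 p [0.5819 0.0345 0.177 ] ya 0.0275 zt [-0.001 -0.001 -1.   ] F [-0.4 -1.4 -7. ] w 0.0384 gf 62.9 q [ 0.23  0.5  -0.54  1.74  0.3   0.99 -0.4 ]
```

Bore is on the spindle with no contact force. Lower on to the pin in small steps.

```bash
python3 -m inch '[{"slide":[0,0,0.025],"rot":[0,0,0]},{"slide":[0,0,0.05],"rot":[0,0,0]},{"slide":[0,0,0.075],"rot":[0,0,0]},{"slide":[0,0,0.1],"rot":[0,0,0]},{"slide":[0,0,0.11],"rot":[0,0,0]},{"slide":[0,0,0.12],"rot":[0,0,0]},{"slide":[0,0,0.128],"rot":[0,0,0]},{"slide":[0,0,0.136],"rot":[0,0,0]},{"slide":[0,0,0.136],"rot":[0,0,0]}]'; python3 -c "
from h import *
st()"
```

```text
time: 14.45
eef_pos: [0.5822, 0.0338, 0.1431]
ee_rot: [0.698, 0.716, -0.001, 0.0]
contact_force: [1.1, -6.9, -6.2]
width: 0.0389
gripper_force: 62.9
t 14.45 p [0.5822 0.0338 0.1431] ya 0.0267 zt [-0.    -0.001 -1.   ] F [ 1.1 -6.9 -6.2] w 0.0389 gf 62.9 q [ 0.22  0.54 -0.52  1.77  0.33  0.92 -0.42]
```

```bash
python3 -m inch '[{"slide":[0,0,0.008],"rot":[0,0,0]},{"slide":[0,0,0.014],"rot":[0,0,0]},{"slide":[0,0,0.02],"rot":[0,0,0]},{"slide":[0,0,0.024],"rot":[0,0,0]},{"slide":[0,0,0.024],"rot":[0,0,0]}]'; python3 -c "
from h import *
st()"
```

```text
time: 14.95
eef_pos: [0.5823, 0.0336, 0.1382]
ee_rot: [0.698, 0.716, -0.001, 0.001]
contact_force: [-2.4, -7.5, 4.7]
width: 0.0386
gripper_force: 63.9
t 14.95 p [0.5823 0.0336 0.1382] ya 0.0264 zt [ 0.    -0.002 -1.   ] F [-2.4 -7.5  4.7] w 0.0386 gf 63.9 q [ 0.21  0.54 -0.52  1.78  0.33  0.91 -0.42]
```

```bash
python3 -m inch '[{"slide":[0,0,0.004],"rot":[0,0,0]},{"slide":[0,0,0.004],"rot":[0,0,0]},{"slide":[0,0,0.004],"rot":[0,0,0]}]'; python3 -c "
from h import *
st()"
```

```text
time: 15.25
eef_pos: [0.5824, 0.0335, 0.138]
ee_rot: [0.698, 0.716, -0.001, 0.001]
contact_force: [-4.9, -8.0, 13.3]
width: 0.0383
gripper_force: 64.9
t 15.25 p [0.5824 0.0335 0.138 ] ya 0.0264 zt [ 0.001 -0.002 -1.   ] F [-4.9 -8.  13.3] w 0.0383 gf 64.9 q [ 0.21  0.54 -0.52  1.78  0.33  0.91 -0.43]
```

Firm stop at the seat height. Release and retreat upward.

```bash
python3 -m inch '[{"slide":[0,0,-0.006],"rot":[0,0,0]},{"slide":[0,0,-0.006],"rot":[0,0,0]},{"slide":[0,0,-0.006],"rot":[0,0,0]},{"slide":[0,0,-0.006],"rot":[0,0,0]}]' 0.72 && python3 -m inch '[{"slide":[0,0,-0.1],"rot":[0,0,0]},{"slide":[0,0,-0.25],"rot":[0,0,0]},{"slide":[0,0,-0.4],"rot":[0,0,0]},{"slide":[0,-0.15,-0.5],"rot":[0,0,0]},{"slide":[0,-0.3,-0.6],"rot":[0,0,0]},{"slide":[-0.2,-0.4,-0.6],"rot":[0,0,0]},{"slide":[-0.35,-0.4,-0.6],"rot":[0,0,0]},{"slide":[-0.35,-0.4,-0.6],"rot":[0,0,0]},{"slide":[-0.35,-0.4,-0.6],"rot":[0,0,0]}]'; python3 - <<'E'
from h import *
st();o=env.get_obs();a=capture('wrist');b=capture('side')
for h in(.106,.117,.143,.154): print(h,[np.round(proj(n,(.5819,.0336,h),o),1) for n in('wrist','side')])
cv2.imwrite('pics/w5.png',a);cv2.imwrite('pics/s5.png',b)
cv2.imwrite('pics/f.png',cv2.hconcat([cv2.resize(b[130:270,220:360],(400,400)),cv2.resize(a[:,140:540],(400,400))]))
E
```

```text
time: 15.65
eef_pos: [0.5823, 0.0357, 0.1383]
ee_rot: [0.697, 0.717, 0.0, -0.0]
contact_force: [0.1, -0.7, 0.3]
width: 0.0615
gripper_force: 0.0
time: 16.55
eef_pos: [0.4846, -0.056, 0.2883]
ee_rot: [0.698, 0.716, 0.0, 0.0]
contact_force: [-0.1, 0.3, 0.6]
width: 0.0616
gripper_force: 0.0
t 16.55 p [ 0.4846 -0.056   0.2883] ya 0.0252 zt [ 0.  0. -1.] F [-0.1  0.3  0.6] w 0.0616 gf 0.0 q [ 0.48  0.24 -0.57  1.81  0.14  1.14 -0.11]
0.106 [array([381.9, 109.8]), array([296.1, 205.9])]
0.117 [array([385.8, 109.1]), array([296.2, 202.5])]
0.143 [array([396.3, 107.2]), array([296.3, 194.4])]
0.154 [array([401.3, 106.3]), array([296.3, 190.9])]
```

View pics/f.png

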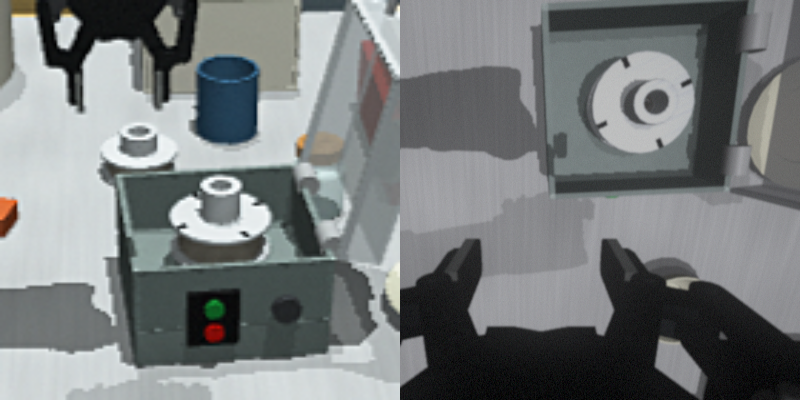

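The boss top appears at side (297,194) and wrist (396,106). Both match 143 mm (home), not 154 mm, and the hood is still open.

```bash
python3 -c "
from rig import env
print(env.close_job())"
```

```text
the job is handed in; nothing more can be done
None
```

The hood rests open on its stop, and the tall drum is released and sits fully home over the cross pin, confirmed in the side and wrist pictures; I handed the job in at about 17 s (no verdict was returned).

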